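# Level the jar shelf with its foot knob and keep it pressed

## Robot

A 6-joint arm with a two-finger parallel gripper is mounted at the origin on a cart in front of the work surface, level with it; the furniture and walls round the work are solid. World frame = base frame: x ahead of the robot, y to its left, z up, the work surface at z = 0. Lengths are in mm, angles in rad, forces in N, time in s.
With the tool pointing down it reaches from about 350 to 775 mm from the base axis. Payload 7.3 kg.
Tool frame: the origin (TCP) lies at the centre of the arm's flange, where the gripper is bolted on; the fingertips stand 178 mm ahead of it and the grasp point (between the pads) lies 159 mm ahead of it; z points along the fingers, y is the direction in which the jaws open and shut (so a half turn about z gives the same grasp; the last joint's range is limited). The gripper opens to 92 mm and grips with 3 to 60 N. Pads are 19 mm wide; open, the fingers measure 130 mm over their backs; the gripper's body (75 mm by 190 mm) begins 47 mm behind the grasp point.
Start: joints at [-1.29, 0.342, 1.524, -0, 1.275, -0.146], TCP at [217.348, -477.899, 404.741] pointing down, gripper open.
Joint ranges: [-2.53, 2.53], [-0.77, 2.02], [0.04, 2.7], [-1, 4.14], [0.28, 2.66], [-3.11, 3.11]. Speed limits (rad/s): [2.57, 2.57, 3.14, 3.14, 3.14, 3.14].

## Interface

Orientations are given as [roll, pitch, yaw] about the fixed x, y, z axes, in that order (R = Rz(yaw) Ry(pitch) Rx(roll)).
In Python, from plant import get_obs, capture, close_job gives the robot as it stands. The module is installed in compiled form; this text tells all that it offers.
- The arm moves only by the shell command python3 -m pendant 'ROWS'. ROWS is JSON, a list of rows, each a list of 3 entries, a list of its own where there are three numbers: the shift along the tool's x, y, z in m, then the turn, a rotation vector about the tool's x, y, z in rad, then the finger opening in m, from 0 to 0.0918. In form: [[[tx, ty, tz], [wx, wy, wz], fingers], ...]. A call has 1 to 10 rows; each row is the pose to reach, as a shift and turn from the pose commanded when the call began, along the tool's axes at that moment; what a row does not reach only later rows make up. A row lasts 1/12 s, in which the tool goes at most 41.7 mm and 7.16 degrees, less where a joint would pass 70% of its speed; a pose out of reach is approached as far as the arm can. A call with a gripper value outside its range is refused whole. The fingers move at their own pace and stop on an object; the grip force is fixed at half the most. Time passes only in rows, so rows that repeat a pose let the fingers close. It gives the time, the measured TCP pose, the force and the opening at its end, in the units of the state.
- get_obs(): the state, without advancing time (a new reading comes with each control period).
- capture(name): name is "side" or "top"; returns a dict with "color" (400x640x3 uint8, red, green, blue), "mtx" (3x3 intrinsics, pixels), "dist" ([k1, k2, p1, p2, k3] as OpenCV has them; the pictures are not rectified), "rvec" (rotation vector, rad) and "tvec" (3), from world to camera coordinates, as OpenCV has them. Camera axes: x right, y down, z forward; pixel columns grow to the right and rows downward; lengths in mm; the calibration is good to about 2 mm. A picture is of the moment at which its call begins. There is no depth.
- close_job(): hands the job in, once; it reports no verdict.
The state is a dict: "time": time; "joint_positions": joint angles; "dq": joint speeds; "tau": joint torques, N m; "tool_pos": TCP position; "tcp_rot": TCP orientation; "contact_force": force on the tool from outside, world axes, zero at the start; "moment": the same for the moment, N m; "grip_width": finger opening in mm.
Only numpy, scipy, OpenCV 4.12 (cv2) and the standard library are available. Lean on these libraries where they do the work, as an engineer would, in place of code of your own. Each camera call takes 0.05 s, during which the arm holds its last target. There are 200 camera calls.

## Task

Take the spirit level out of the compartment tray and stand it on the middle of the little jar shelf, lying along the board. The board rides on a spring and only rests on its foot while it is pressed down, so turn the foot's brass knob until the bubble sits between the two lines while you press straight down on the level's rubber pad with a moderate push of about 10 N. Finish while still pressing, bubble centred, and leave everything else where it stands.

Things in the scene. Friction and masses are not known exactly. Their poses are not given: they have to be found in the camera images.
- level: Spirit level: aluminium bar 24 mm wide (x), 172 long (y), 30 high, 0.25 kg, standing on its base lengthwise in either compartment of the tray (a pen is in the other). Origin: centre of its underside; +y is the end with the yellow-green vial, which lies on top 26 to 82 mm from the middle (39 mm high). At the middle a black rubber pad, 46 mm long, tops the bar: grasp across the 24 mm width there.
- level_pad (a point): Middle of the top of the rubber pad (46 x 24 mm) at the middle of the spirit level: the point to press, 42 mm above the level's underside.
- bubble (a joint): Place of the white bubble (16 mm long) along the vial, m: 0 middle, positive to the level's +y end, limits -0.021 to 0.021. It floats to the higher end, 0.7 mm for each milliradian of tilt, and rests after about 1.5 s. Two black lines stand 11 mm either side of the middle; the bubble is wholly between them when within 3 mm of 0.
- shelf: Wooden board, 115 mm deep (x), 345 long (y), 18 thick, top about 90 mm above the worktop, a ledge 6 mm wide and 10 mm high along its far edge. Hinged at its right (-y) end on a brass bracket; y runs to the knob end (knob axis 290 mm from the hinge). Origin: on the hinge line, mid-thickness. At the start, pressed, its knob end is too low by 10 to 28 mrad.
- shelf_place (a point): Where the level's underside centre belongs: on the board's top face, 115 mm from the hinge, 175 mm short of the knob axis. Its x and y are the board's; its z is the board's upward normal.
- shelf_seat (a joint): How far the board is pressed down on its foot against its spring, rad: 0 it floats up (also with only the level on it), 0.009 it rests firmly on the foot, which moves the bubble 6.3 mm away from the knob end. A push of 5 N or more on the level at its place brings it down. Readings are noisy (about 10 mrad): average them or trust the bubble.
- knob (a joint): Turn of the foot's knob, rad, 0 at the start, growing clockwise seen from above; clockwise raises the knob end of the board, 20 mrad of board tilt for each rad of knob. Range -0.6 to 2.2; friction 0.2 N m holds it where it is left. Between 0.5 and 1.4 rad clockwise is needed.
- knob_grip (a point): Grip point of the knob on its vertical axis, always 140 mm above the worktop, 10 mm below the top of the brass bar grip. The bar is 48 mm long, 14 thick, 26 high (124 to 150 mm above the worktop), its length along this point's y (along the board at the start): grip it across the point's x. The point turns with the knob.
- tray: Low open wooden tray, 186 x 200 x 26 mm, walls 5 mm, one divider along y making two compartments 86 mm wide. Origin: centre of its underside. The level stands lengthwise in the middle of one compartment, its underside 5 mm above the worktop.
- kitchen_timer: Kitchen timer, black dial on white base, 64 x 63 x 58 mm, a bystander at the right; origin: centre of its underside.
- spice_used_1: Square spice jar with black lid, 46 x 46 x 97 mm, a bystander at the right; origin: centre of its underside.
- pinch_bowl_1: Small white pinch bowl, 68 mm across, 28 mm high, a bystander; origin: centre of its underside.
- jar_funnel: Steel funnel standing on its wide mouth, 91 mm across, 62 mm high, a bystander; origin: centre of its underside.
- label_marker: Marker pen, 17 x 135 x 16 mm, lying in the tray's other compartment, a bystander; origin: centre of its underside.

How it is judged:
By the outcome, as a careful person would: the job done as asked, in the order asked, and still so for the second after the job is handed in, while the arm keeps its last pose, push and grip.
It also fails if it takes over 72 s, if anything falls off the work surface, if the arm or the gripper's body presses on something with over 40 N, if the wrist force passes 120 N, or if a joint passes its speed limit or range.

## Working session

There is one attempt and no reset: what is moved stays moved. The work goes in short steps, Python scripts to look and compute and a shell command to move; the robot and the scene stay as the last step left them, time stands still between calls to the robot, and variables do not carry over. Pictures are saved under pics/ and viewed, about 8 in all and at most 12, crops included, and the job is handed in when it is done.

```bash
mkdir -p pics; cat > h.py <<'E'
import numpy as np, cv2
from plant import get_obs, capture
def ray(c,uv):
    p=cv2.undistortPoints(np.array([[uv]],float),c["mtx"],np.array(c["dist"],float))[0,0]
    R=cv2.Rodrigues(np.array(c["rvec"],float))[0]; t=np.array(c["tvec"],float).ravel()
    return -R.T@t, R.T@np.array([p[0],p[1],1.])
def onz(c,uv,z):
    o,d=ray(c,uv); return o+d*(z-o[2])/d[2]
def proj(c,P):
    return cv2.projectPoints(np.array(P,float).reshape(-1,3),np.array(c["rvec"],float),np.array(c["tvec"],float),c["mtx"],np.array(c["dist"],float))[0].reshape(-1,2)
def save(c,n): cv2.imwrite("pics/"+n,c["color"][:,:,::-1])
E
python3 - <<'E'
from h import *
for n in("top","side"):
    c=capture(n); save(c,n+"0.png"); print(n,ray(c,(320,200)))
o=get_obs(); print({k:np.round(v,3) for k,v in o.items()})
E
```

```text
top (array([ 329.69241786,  -13.20452646, 1326.67102314]), array([ 0.16098979, -0.00131895, -0.9870294 ]))
side (array([ 74.1010027 , 951.63780015, 813.00651534]), array([ 0.35787056, -0.73230679, -0.57991585]))
{'time': np.float64(0.1), 'joint_positions': array([-1.29 ,  0.343,  1.525,  0.   ,  1.275, -0.146]), 'dq': array([ 0.001, -0.   , -0.003,  0.002,  0.001, -0.   ]), 'tau': array([ 3.000e-03, -4.320e+01, -2.447e+01,  7.200e-02,  5.300e-02,
       -0.000e+00]), 'tool_pos': array([ 217.331, -477.773,  404.131]), 'tcp_rot': array([-3.14 , -0.   ,  0.427]), 'contact_force': array([-0.596, -0.714, -0.28 ]), 'moment': array([-0.039,  0.016, -0.022]), 'grip_width': np.float64(92.061)}
```

View pics/top0.png

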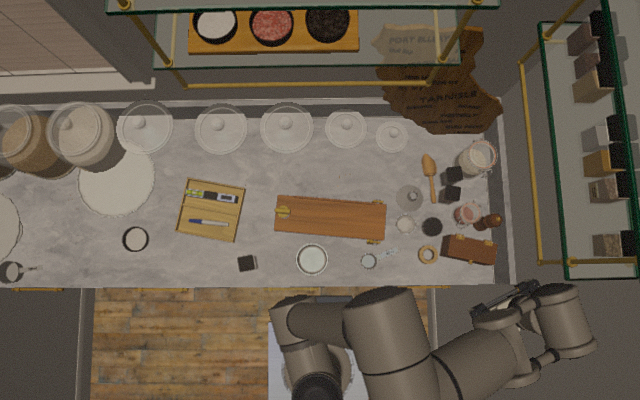

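View pics/side0.png

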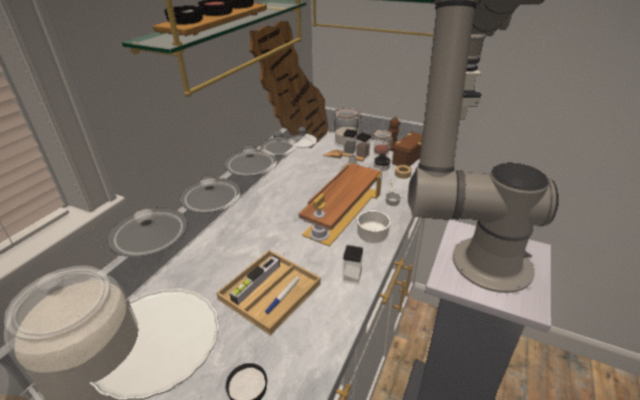

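The top view has x pointing up and y pointing left. The tray is at about (210,210), with the level in its far compartment and the vial end to the left. The shelf spans about (275–387, 195–240), with the knob at about (283,212). I'll zoom in to get accurate edges.

```bash
python3 - <<'E'
from h import *
c=capture("top"); I=c["color"][:,:,::-1]
a=cv2.resize(I[170:250,170:250],None,fx=5,fy=5,interpolation=cv2.INTER_CUBIC)
b=cv2.resize(I[185:250,265:395],None,fx=6,fy=6,interpolation=cv2.INTER_CUBIC)
s=capture("side")["color"][:,:,::-1]
d=cv2.resize(s[180:250,290:390],None,fx=4,fy=4,interpolation=cv2.INTER_CUBIC)  
can=np.zeros((600,800,3),np.uint8)
a=cv2.resize(I[175:250,170:250],None,fx=4,fy=4,interpolation=cv2.INTER_CUBIC)
can[:300,:320]=a; can[:280,330:730]=d
b=cv2.resize(b,(600,300)); can[300:600,:600]=b
cv2.imwrite("pics/z1.png",can)
hsv=cv2.cvtColor(c["color"],cv2.COLOR_RGB2HSV)
print(hsv[205:225,283],hsv[215,300:320:5])
E
```

```text
[[ 18 150 139]
 [ 22 163 152]
 [ 22 149 140]
 [ 20 149 132]
 [ 22 168 147]
 [ 22 149 156]
 [ 21 164 148]
 [ 19 150 119]
 [ 21 125 108]
 [ 22 160 140]
 [ 23 162 153]
 [ 22 159 151]
 [ 21 122 138]
 [ 15  76 124]
 [ 13 142 129]
 [ 15 164 132]
 [ 14 156 136]
 [ 15 147 135]
 [ 14 153 140]
 [ 14 148 143]] [[ 14 146 136]
 [ 15 178 133]
 [ 14 155 138]
 [ 15 155 135]]
```

View pics/z1.png

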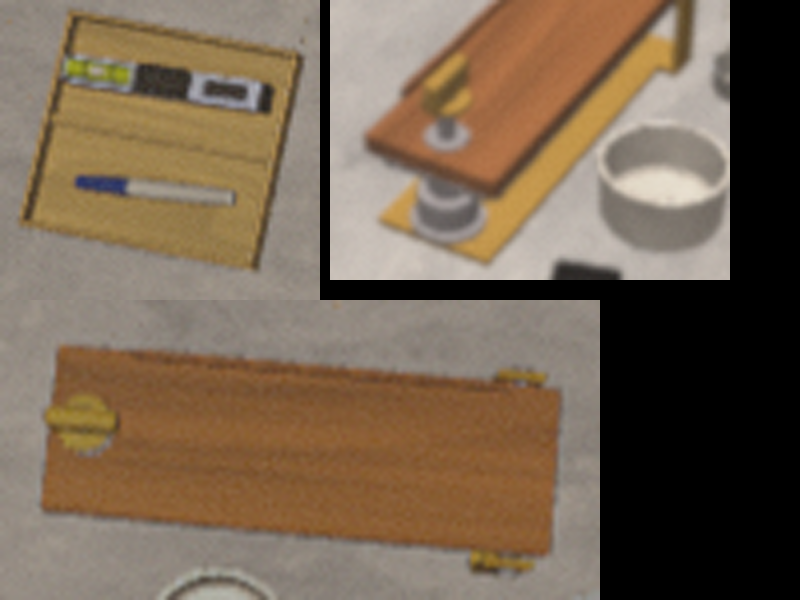

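The level's pad centre is at about (210.8,195.3) px, and the vial is toward the left. The board's corners are at about (277.6,195), (386.3,204), (383.7,239.8) and (274,230.5), with the knob bar at about (282.8,211).

```bash
cat > meas.py <<'E'
from h import *
c=capture("top")
A=lambda x,y:(170+x/4-.375,175+y/4-.375)
B=lambda x,y:(265+x/4.615-.39,185+(y-300)/4.615-.39)
le=[onz(c,A(*p),z) for p,z in(((66,70),44),((270,97),35),((163,81),47))]
print("level L,R,pad",np.round(le,1)); d=le[0]-le[1]; print("level y dir ang",np.arctan2(d[1],d[0])-np.pi/2,"len",np.linalg.norm(d))
co=[onz(c,B(*p),z) for p,z in(((58,346),100),((560,388),100),((548,553),90),((42,510),88))]
print(np.round(co,1))
k=onz(c,B(82,420),150);k1=onz(c,B(46,415),150);k2=onz(c,B(117,424),150);print("knob",k,k1,k2,(k1+k2)/2)
e=(co[0]+co[3]-co[1]-co[2])/2; e[2]=0; L=np.linalg.norm(e);e/=L; print("shelf yaw",np.arctan2(e[1],e[0])-np.pi/2,L)
m=sum(co)/4; print("centre",m)
r=(co[1]+co[2])/2
print("place from knob",k-175*e,"from right end+",r+e*(115))
E
python3 meas.py
```

```text
level L,R,pad [[570.5 425.1  44. ]
 [547.4 257.6  35. ]
 [559.8 343.4  47. ]]
level y dir ang -0.13700827166484708 len 169.30774768979424
[[ 548.5  118.6  100. ]
 [ 515.7 -219.7  100. ]
 [ 405.5 -209.3   90. ]
 [ 438.6  130.3   88. ]]
knob [490.97088583  97.54337582 150.        ] [494.49833977 120.81418348 150.        ] [488.10535446  74.95464177 150.        ] [491.30184712  97.88441262 150.        ]
shelf yaw -0.09676783802278566 340.5371539322253
centre [477.09094056 -45.02679161  94.5       ]
place from knob [474.06293076 -76.63791208 150.        ] from right end+ [ 471.75106275 -100.03680256   95.        ]
```

```bash
cat > go.py <<'E'
import sys
from h import *
from scipy.spatial.transform import Rotation as R
x,y,z,yaw=map(float,sys.argv[1:5]); o=get_obs()
r=R.from_euler("xyz",o["tcp_rot"]); t=r.inv().apply(np.array([x,y,z])-o["tool_pos"])/1000
w=(r.inv()*R.from_euler("xyz",[np.pi,0,yaw])).as_rotvec()
print("shift",np.round(t,4),"turn",np.round(w,3),"t",o["time"],"F",np.round(o["contact_force"],1),"w",round(float(o["grip_width"]),1))
E
python3 go.py 559.5 342.5 300 1.435
```

```text
shift [ 0.6511 -0.605   0.1049] turn [-1.000e-03 -0.000e+00 -1.008e+00] t 0.25 F [-0.2  0.1  0. ] w 91.8
```

```bash
python3 -m pendant '[[[0.651,-0.605,0],[0,0,-1.008],0.05],[[0.651,-0.605,0],[0,0,-1.008],0.05],[[0.651,-0.605,0],[0,0,-1.008],0.05],[[0.651,-0.605,0],[0,0,-1.008],0.05],[[0.651,-0.605,0],[0,0,-1.008],0.05],[[0.651,-0.605,0],[0,0,-1.008],0.05],[[0.651,-0.605,0],[0,0,-1.008],0.05],[[0.651,-0.605,0],[0,0,-1.008],0.05],[[0.651,-0.605,0],[0,0,-1.008],0.05],[[0.651,-0.605,0],[0,0,-1.008],0.05]]'; python3 go.py 559.5 342.5 300 1.435
```

```text
time: 1.08
tool_pos: [377.9, -91.3, 405.0]
tcp_rot: [3.141, 0.0, 1.435]
contact_force: [1.2, -0.4, 0.4]
grip_width: 49.7
shift [0.4544 0.1213 0.1049] turn [0.001 0.    0.   ] t 1.0833 F [ 1.2 -0.4  0.4] w 49.7
```

```bash
python3 -m pendant '[[[0.454,0.121,0.105],[0,0,0],0.05],[[0.454,0.121,0.105],[0,0,0],0.05],[[0.454,0.121,0.105],[0,0,0],0.05],[[0.454,0.121,0.105],[0,0,0],0.05],[[0.454,0.121,0.105],[0,0,0],0.05],[[0.454,0.121,0.105],[0,0,0],0.05],[[0.454,0.121,0.105],[0,0,0],0.05],[[0.454,0.121,0.105],[0,0,0],0.05],[[0.454,0.121,0.105],[0,0,0],0.05],[[0.454,0.121,0.105],[0,0,0],0.05]]'; python3 go.py 559.5 342.5 240 1.435
```

```text
time: 1.92
tool_pos: [535.1, 283.9, 313.1]
tcp_rot: [-3.141, 0.0, 1.435]
contact_force: [0.8, -0.8, 0.5]
grip_width: 50.3
shift [0.0614 0.0163 0.0731] turn [-0.  0.  0.] t 1.9167 F [ 0.8 -0.8  0.5] w 50.3
```

Next I go to hover height with the fingertips about 62 mm up, then check the alignment in both views.

```bash
python3 -m pendant '[[[0.0614,0.0163,0.073],[0,0,0],0.05],[[0.0614,0.0163,0.073],[0,0,0],0.05],[[0.0614,0.0163,0.073],[0,0,0],0.05],[[0.0614,0.0163,0.073],[0,0,0],0.05],[[0.0614,0.0163,0.073],[0,0,0],0.05]]'; python3 go.py 559.5 342.5 207 1.435
python3 - <<'E'
from h import *
s=capture("side");t=capture("top")
can=np.zeros((400,800,3),np.uint8)
can[:,:400]=cv2.resize(s["color"][220:340,200:320],(400,400),interpolation=cv2.INTER_CUBIC)[:,:,::-1]
can[:,400:]=cv2.resize(t["color"][160:260,160:260],(400,400),interpolation=cv2.INTER_CUBIC)[:,:,::-1]
cv2.imwrite("pics/h1.png",can)
E
```

```text
time: 2.33
tool_pos: [559.1, 340.1, 240.5]
tcp_rot: [-3.14, 0.001, 1.435]
contact_force: [0.2, -0.7, 1.5]
grip_width: 49.9
shift [0.0025 0.0001 0.0335] turn [-0.001  0.001  0.   ] t 2.3333 F [ 0.2 -0.7  1.5] w 49.9
```

View pics/h1.png

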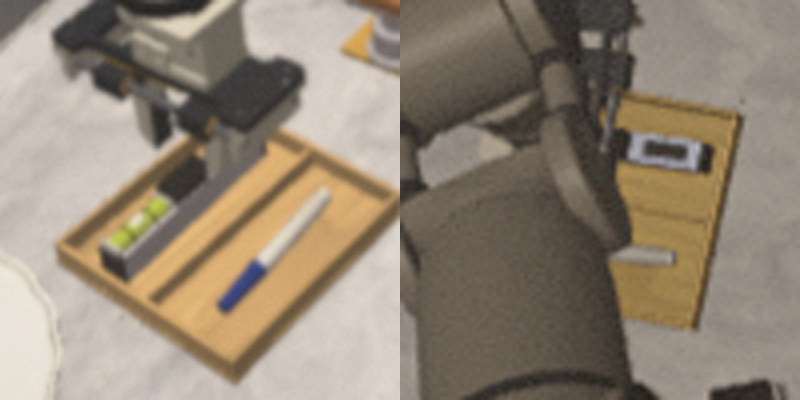

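The fingers straddle the pad on either side and line up with the level, so I'll descend and grip.

```bash
python3 -m pendant '[[[0.0025,0,0.015],[0,0,0],0.05],[[0.0025,0,0.034],[0,0,0],0.05],[[0.0025,0,0.034],[0,0,0],0.05],[[0.0025,0,0.034],[0,0,0],0.01],[[0.0025,0,0.034],[0,0,0],0.01],[[0.0025,0,0.034],[0,0,0],0.01],[[0.0025,0,0.034],[0,0,0],0.01],[[0.0025,0,0.034],[0,0,0],0.01],[[0.0025,0,0.034],[0,0,0],0.01],[[0.0025,0,0.034],[0,0,0],0.01]]'; python3 go.py 474 -77 340 1.474
```

```text
time: 3.27
tool_pos: [560.0, 342.8, 208.1]
tcp_rot: [3.14, -0.001, 1.435]
contact_force: [-0.6, -0.6, 6.9]
grip_width: 23.3
shift [-0.4275 -0.0281 -0.1323] turn [ 0.002 -0.001 -0.039] t 3.2667 F [-0.6 -0.6  6.9] w 23.3
```

```bash
python3 -m pendant '[[[0,0,-0.03],[0,0,0],0.01],[[0,0,-0.07],[0,0,0],0.01],[[0,0,-0.132],[0,0,0],0.01],[[0,0,-0.132],[0,0,0],0.01],[[-0.4275,-0.028,-0.132],[0,0,-0.039],0.01],[[-0.4275,-0.028,-0.132],[0,0,-0.039],0.01],[[-0.4275,-0.028,-0.132],[0,0,-0.039],0.01],[[-0.4275,-0.028,-0.132],[0,0,-0.039],0.01],[[-0.4275,-0.028,-0.132],[0,0,-0.039],0.01],[[-0.4275,-0.028,-0.132],[0,0,-0.039],0.01]]'; python3 go.py 474 -77 340 1.474
```

```text
time: 4.1
tool_pos: [510.0, 96.7, 339.3]
tcp_rot: [3.136, -0.002, 1.474]
contact_force: [16.5, 5.4, -1.8]
grip_width: 23.7
shift [-0.1763 -0.0191 -0.0011] turn [ 0.006 -0.002  0.   ] t 4.1 F [16.5  5.4 -1.8] w 23.7
```

```bash
python3 - <<'E'
from h import *
s=capture("side");t=capture("top")
can=np.zeros((400,800,3),np.uint8)
can[:,:400]=cv2.resize(s["color"][120:280,220:380],(400,400),interpolation=cv2.INTER_CUBIC)[:,:,::-1]
can[:,400:]=cv2.resize(t["color"][160:260,160:260],(400,400),interpolation=cv2.INTER_CUBIC)[:,:,::-1]
cv2.imwrite("pics/h2.png",can)
E
```

```text
(no output)
```

View pics/h2.png

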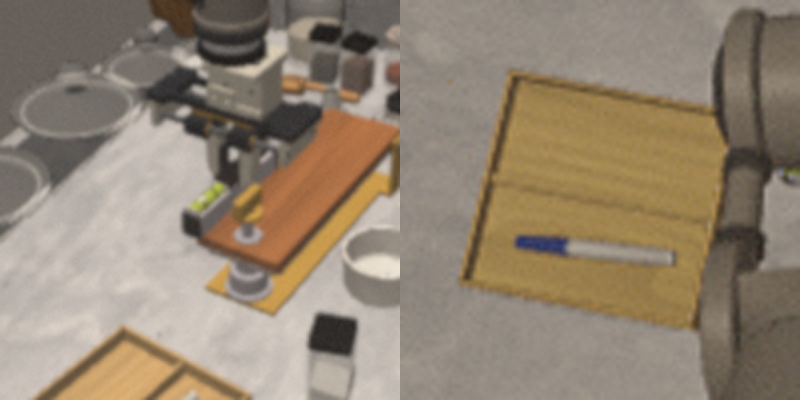

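The level is held straight, but its underside is only about 136 mm up, below the knob's top at 150 mm and right beside it. I'll move away in x and up before going on.

```bash
python3 go.py 474 -77 340 1.474; python3 -m pendant '[[[0,0.012,-0.01],[0,0,0],0.01],[[0,0.012,-0.05],[0,0,0],0.01],[[0,0.012,-0.05],[0,0,0],0.01],[[0,0.012,-0.05],[0,0,0],0.01]]'; python3 go.py 474 -77 390 1.474
python3 - <<'E'
from h import *
s=capture("side")["color"]
cv2.imwrite("pics/h3.png",cv2.resize(s[120:280,250:410],(640,640)[:2],interpolation=cv2.INTER_CUBIC)[:600,:,::-1])
E
```

```text
shift [-1.727e-01 -1.860e-02 -1.000e-04] turn [ 0.005  0.002 -0.005] t 4.2 F [ 5.6 -2.7 -2.9] w 23.8
time: 4.53
tool_pos: [521.8, 96.7, 390.3]
tcp_rot: [3.138, -0.001, 1.474]
contact_force: [0.1, 0.4, -2.8]
grip_width: 23.6
shift [-1.775e-01 -3.070e-02  1.000e-04] turn [ 0.004 -0.001 -0.   ] t 4.5333 F [ 0.1  0.4 -2.8] w 23.6
```

```bash
python3 -m pendant '[[[-0.1775,-0.031,0],[0,0,0],0.01],[[-0.1775,-0.031,0],[0,0,0],0.01],[[-0.1775,-0.031,0],[0,0,0],0.01],[[-0.1775,-0.031,0],[0,0,0],0.01],[[-0.1775,-0.031,0],[0,0,0],0.01],[[-0.1775,-0.031,0.06],[0,0,0],0.01],[[-0.1775,-0.031,0.085],[0,0,0],0.01],[[-0.1775,-0.031,0.085],[0,0,0],0.01],[[-0.1775,-0.031,0.085],[0,0,0],0.01],[[-0.1775,-0.031,0.085],[0,0,0],0.01]]'; python3 go.py 474 -77 293 1.474
```

```text
time: 5.42
tool_pos: [473.9, -76.7, 304.7]
tcp_rot: [3.141, 0.0, 1.474]
contact_force: [-0.4, -0.6, -2.2]
grip_width: 23.7
shift [-0.0003  0.0001  0.0117] turn [0. 0. 0.] t 5.4167 F [-0.4 -0.6 -2.2] w 23.7
```

```bash
python3 - <<'E'
from h import *
s=capture("side")
cv2.imwrite("pics/h4.png",cv2.resize(s["color"][110:250,270:430],(800,700),interpolation=cv2.INTER_CUBIC)[50:650,:,::-1])
E
```

```text
(no output)
```

View pics/h4.png

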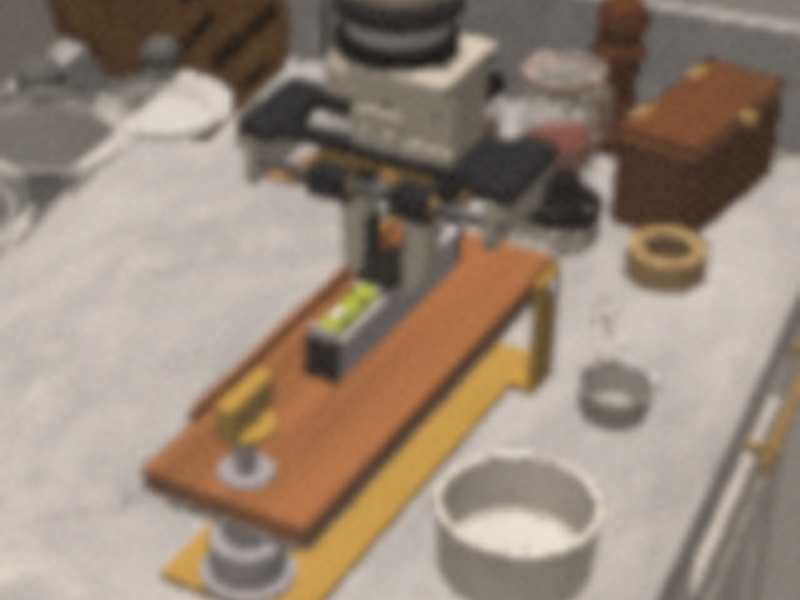

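The level sits just above the board's middle, parallel to its edges, and the knob grip still lies along the board. I'll lower until it touches.

```bash
python3 -m pendant '[[[0,0,0.005],[0,0,0],0.01],[[0,0,0.008],[0,0,0],0.01],[[0,0,0.009],[0,0,0],0.01],[[0,0,0.01],[0,0,0],0.01],[[0,0,0.01],[0,0,0],0.01]]'
```

```text
time: 5.88
tool_pos: [473.5, -76.9, 294.0]
tcp_rot: [3.141, 0.0, 1.474]
contact_force: [0.3, 0.2, -2.7]
grip_width: 23.6
```

```bash
python3 -m pendant '[[[0,0,0.001],[0,0,0],0.01],[[0,0,0.001],[0,0,0],0.01],[[0,0,0.002],[0,0,0],0.01],[[0,0,0.002],[0,0,0],0.01]]';python3 -m pendant '[[[0,0,0.001],[0,0,0],0.01],[[0,0,0.001],[0,0,0],0.01]]'
```

```text
time: 6.22
tool_pos: [473.6, -76.9, 292.1]
tcp_rot: [3.141, 0.0, 1.474]
contact_force: [-0.1, 1.0, 3.6]
grip_width: 23.9
time: 6.38
tool_pos: [473.6, -76.7, 291.3]
tcp_rot: [3.141, -0.0, 1.474]
contact_force: [-0.3, 3.4, 5.2]
grip_width: 23.7
```

```bash
python3 -m pendant '[[[0,0,0],[0,0,0],0.05],[[0,0,0],[0,0,0],0.05],[[0,0,0],[0,0,0],0.05],[[0,0,-0.02],[0,0,0],0.05],[[0,0,-0.06],[0,0,0],0.05],[[-0.04,0,-0.1],[0,0,0],0.05],[[-0.08,0,-0.1],[0,0,0],0.05],[[-0.1,0,-0.1],[0,0,0],0.05],[[-0.1,0,-0.1],[0,0,0],0.05]]'
python3 -m pendant '[[[0,0,0],[0,0,0],0.05],[[0,0,0],[0,0,0],0.05],[[0,0,0],[0,0,0],0.05],[[0,0,0],[0,0,0],0.05],[[0,0,0],[0,0,0],0.05],[[0,0,0],[0,0,0],0.05],[[0,0,0],[0,0,0],0.05],[[0,0,0],[0,0,0],0.05],[[0,0,0],[0,0,0],0.05],[[0,0,0],[0,0,0],0.05]]'
python3 - <<'E'
from h import *
S=[capture("side") for _ in range(6)]; T=capture("top")
im=np.mean([s["color"].astype(float) for s in S],0).astype(np.uint8)
np.save("s1.npy",im)
x0,y0,x1,y1=325,160,355,190
P=proj(S[0],[474,-77,90]);print("place px",P)
e=np.array([np.sin(.097),np.cos(.097),0])
for d in(26,43,54,65,82):print(d,proj(S[0],np.array([474,-77,90+39])+e*d).round(1), proj(T,np.array([474,-77,129])+e*d).round(1))
can=np.zeros((600,800,3),np.uint8)
can[:600,:500]=cv2.resize(im[155:200,322:359.5.__int__()],(500,600),interpolation=cv2.INTER_CUBIC)[:,:,::-1]
can[:300,500:]=cv2.resize(T["color"][185:245,300:360],(300,300),interpolation=cv2.INTER_CUBIC)[:,:,::-1]
cv2.imwrite("pics/b1.png",can)
E
```

```text
time: 7.13
tool_pos: [463.6, -180.8, 392.0]
tcp_rot: [3.139, 0.004, 1.47]
contact_force: [-0.4, -0.0, 0.4]
grip_width: 49.9
time: 7.97
tool_pos: [463.8, -176.4, 390.8]
tcp_rot: [3.142, 0.0, 1.474]
contact_force: [-0.5, 0.6, 0.3]
grip_width: 50.0
place px [[347.87675272 184.80122642]]
26 [[344.4 178.4]] [[332.2 215.7]]
43 [[341.8 180.9]] [[326.6 215.2]]
54 [[340.2 182.6]] [[323.  214.9]]
65 [[338.5 184.3]] [[319.3 214.6]]
82 [[335.8 186.9]] [[313.7 214.2]]
```

View pics/b1.png

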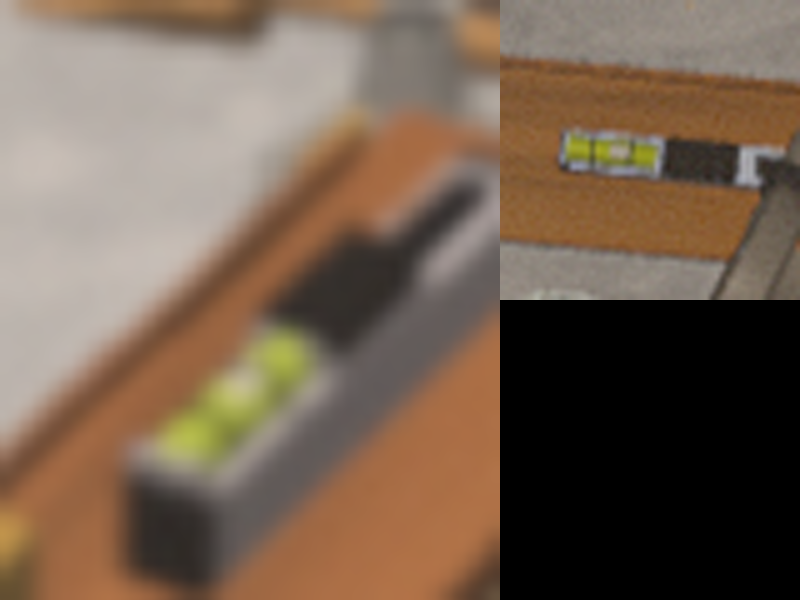

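The level rests at its place. In the top crop the lines are at columns 592 and 632 and the bubble is at about 620, so it sits about 4–5 mm toward −y with no press. I'll refine that with a colour profile.

```bash
cat > bub.py <<'E'
from h import *
import sys
from scipy.ndimage import map_coordinates
n=int(sys.argv[1]) if len(sys.argv)>1 else 5
e=np.array([np.sin(.097),np.cos(.097),0]); nx=np.array([e[1],-e[0],0])
s=np.arange(20,90,1.)
for name in("top","side"):
    C=[capture(name) for _ in range(n)]; im=np.mean([c["color"].astype(float) for c in C],0)
    prof=0
    for k in(-3,0,3):
        uv=proj(C[0],[np.array([474,-77,129])+e*a+nx*k for a in s])
        prof=prof+np.array([map_coordinates(im[:,:,ch],[uv[:,1],uv[:,0]],order=1) for ch in range(3)])/3
    r,g,b=prof
    print(name); print("blue",b.round().astype(int).tolist()); print("green",g.round().astype(int).tolist())
E
python3 bub.py
```

```text
top
blue [40, 41, 43, 45, 54, 75, 95, 113, 118, 122, 115, 92, 68, 50, 43, 37, 33, 34, 35, 36, 36, 36, 37, 42, 46, 53, 69, 86, 103, 110, 117, 124, 125, 126, 126, 122, 118, 112, 92, 71, 52, 47, 43, 40, 41, 42, 43, 44, 45, 47, 46, 45, 44, 44, 44, 44, 43, 42, 42, 43, 44, 46, 58, 74, 90, 101, 105, 109, 97, 81]
green [46, 46, 47, 49, 56, 75, 94, 112, 126, 140, 148, 147, 147, 146, 146, 145, 145, 146, 147, 147, 147, 146, 144, 134, 123, 113, 118, 124, 131, 138, 144, 150, 150, 149, 149, 149, 148, 148, 148, 149, 149, 150, 150, 151, 150, 150, 148, 135, 121, 107, 117, 131, 144, 148, 150, 151, 151, 151, 151, 151, 152, 152, 152, 152, 152, 142, 127, 113, 103, 99]
side
blue [44, 44, 44, 44, 45, 47, 49, 51, 54, 57, 61, 66, 70, 75, 79, 82, 84, 85, 86, 86, 86, 86, 85, 86, 86, 86, 88, 90, 94, 98, 102, 105, 109, 114, 119, 124, 127, 128, 128, 126, 125, 123, 119, 115, 109, 104, 99, 93, 87, 82, 78, 75, 72, 70, 69, 68, 68, 68, 69, 69, 71, 72, 73, 75, 78, 81, 85, 89, 94, 99]
green [48, 48, 48, 49, 50, 52, 56, 60, 65, 72, 79, 88, 98, 108, 119, 130, 139, 147, 153, 158, 162, 167, 169, 170, 170, 169, 168, 167, 166, 164, 163, 161, 161, 162, 163, 166, 168, 170, 172, 174, 176, 178, 179, 180, 179, 178, 176, 174, 171, 167, 164, 160, 157, 155, 154, 154, 155, 157, 160, 163, 167, 170, 172, 174, 175, 176, 176, 177, 176, 175]
```

The bubble is at about −5 mm with no press, so about −11 mm pressed. That is about 16 mrad, or about 0.8 rad of clockwise knob turn. I'll go to the knob.

```bash
python3 go.py 491 98 390 1.474
```

```text
shift [0.2758 0.0005 0.0008] turn [ 0.  0. -0.] t 8.8167 F [-0.1 -1.   0.2] w 50.0
```

```bash
python3 -m pendant '[[[0.276,0.0005,0],[0,0,0],0.05],[[0.276,0.0005,0],[0,0,0],0.05],[[0.276,0.0005,0],[0,0,0],0.05],[[0.276,0.0005,0],[0,0,0],0.05],[[0.276,0.0005,0],[0,0,0],0.05],[[0.276,0.0005,0],[0,0,0],0.05],[[0.276,0.0005,0],[0,0,0],0.05],[[0.276,0.0005,0],[0,0,0],0.05],[[0.276,0.0005,0.03],[0,0,0],0.05],[[0.276,0.0005,0.03],[0,0,0],0.05]]'; python3 go.py 491 98 299 1.474
python3 - <<'E'
from h import *
s=capture("side")
cv2.imwrite("pics/k1.png",cv2.resize(s["color"][130:250,260:400],(700,600),interpolation=cv2.INTER_CUBIC)[:,:,::-1])
E
```

```text
time: 9.65
tool_pos: [489.9, 98.4, 357.2]
tcp_rot: [-3.135, 0.001, 1.475]
contact_force: [-1.6, -0.7, -1.3]
grip_width: 50.2
shift [-0.0002  0.0015  0.0582] turn [-0.007  0.001  0.001] t 9.65 F [-1.6 -0.7 -1.3] w 50.2
```

View pics/k1.png

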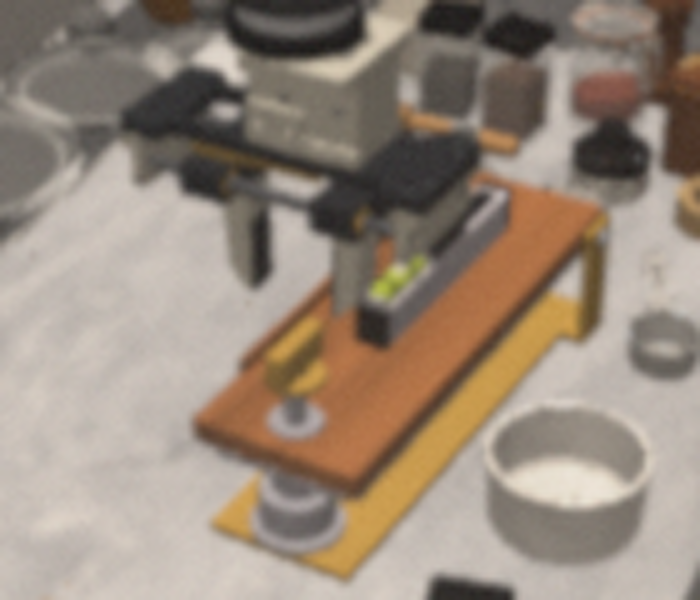

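The fingers straddle the knob bar. I'll descend, grip, and turn it 0.8 rad clockwise, which is +z of the tool.

```bash
python3 -m pendant '[[[0,0.001,0.03],[0,0,0],0.05],[[0,0.001,0.058],[0,0,0],0.05],[[0,0.001,0.058],[0,0,0],0.05],[[0,0.001,0.058],[0,0,0],0.0],[[0,0.001,0.058],[0,0,0],0.0],[[0,0.001,0.058],[0,0,0],0.0],[[0,0.001,0.058],[0,0,0],0.0],[[0,0.001,0.058],[0,0,0],0.0],[[0,0.001,0.058],[0,0,0],0.0],[[0,0.001,0.058],[0,0,0],0.0]]'
```

```text
time: 10.53
tool_pos: [492.5, 98.1, 303.6]
tcp_rot: [3.139, -0.0, 1.474]
contact_force: [2.1, -0.3, 1.6]
grip_width: 13.5
```

```bash
python3 -m pendant '[[[0,0,0],[0,0,0.1],0.0],[[0,0,0],[0,0,0.2],0.0],[[0,0,0],[0,0,0.3],0.0],[[0,0,0],[0,0,0.4],0.0],[[0,0,0],[0,0,0.5],0.0],[[0,0,0],[0,0,0.6],0.0],[[0,0,0],[0,0,0.7],0.0],[[0,0,0],[0,0,0.8],0.0],[[0,0,0],[0,0,0.8],0.0],[[0,0,0],[0,0,0.8],0.0]]'; python3 -m pendant '[[[0,0,0],[0,0,0],0.05],[[0,0,0],[0,0,0],0.05],[[0,0,0],[0,0,0],0.05],[[0,0,-0.04],[0,0,0],0.05],[[0,0,-0.08],[0,0,0],0.05],[[0,0,-0.08],[0,0,0],0.05]]';  python3 go.py 474 -77 390 1.474
```

```text
time: 11.37
tool_pos: [492.0, 98.4, 303.6]
tcp_rot: [-3.142, -0.001, 0.673]
contact_force: [-1.4, 1.2, 5.7]
grip_width: 13.7
time: 11.87
tool_pos: [493.4, 98.2, 389.4]
tcp_rot: [3.135, -0.009, 0.674]
contact_force: [1.1, 0.4, 0.7]
grip_width: 47.6
shift [-0.1245  0.1248 -0.0009] turn [ 0.01  -0.006 -0.8  ] t 11.8667 F [1.1 0.4 0.7] w 47.6
```

```bash
python3 -m pendant '[[[-0.1245,0.1248,0],[0,0,-0.8],0],[[-0.1245,0.1248,0],[0,0,-0.8],0],[[-0.1245,0.1248,0],[0,0,-0.8],0],[[-0.1245,0.1248,0],[0,0,-0.8],0],[[-0.1245,0.1248,0],[0,0,-0.8],0],[[-0.1245,0.1248,0],[0,0,-0.8],0],[[-0.1245,0.1248,0],[0,0,-0.8],0],[[-0.1245,0.1248,0],[0,0,-0.8],0],[[-0.1245,0.1248,0.04],[0,0,-0.8],0],[[-0.1245,0.1248,0.06],[0,0,-0.8],0]]'; python3 -m pendant '[[[0,0,0],[0,0,0],0],[[0,0,0],[0,0,0],0],[[0,0,0],[0,0,0],0]]'; python3 go.py 474 -77 312 1.474
```

```text
time: 12.7
tool_pos: [472.1, -76.8, 320.8]
tcp_rot: [-3.141, -0.0, 1.47]
contact_force: [-0.4, 0.2, -0.8]
grip_width: 0.6
time: 12.95
tool_pos: [473.1, -77.0, 323.9]
tcp_rot: [3.14, 0.0, 1.473]
contact_force: [0.1, -0.7, -0.3]
grip_width: -0.1
shift [0.0001 0.0008 0.0119] turn [ 0.002  0.    -0.001] t 12.95 F [ 0.1 -0.7 -0.3] w -0.1
```

```bash
python3 -m pendant '[[[0,0.001,0.005],[0,0,0],0],[[0,0.001,0.01],[0,0,0],0],[[0,0.001,0.011],[0,0,0],0],[[0,0.001,0.012],[0,0,0],0],[[0,0.001,0.012],[0,0,0],0]]'; python3 -m pendant '[[[0,0,0.001],[0,0,0],0],[[0,0,0.001],[0,0,0],0],[[0,0,0.001],[0,0,0],0]]'; python3 -m pendant '[[[0,0,0.001],[0,0,0],0],[[0,0,0.001],[0,0,0],0],[[0,0,0.001],[0,0,0],0]]'
```

```text
time: 13.37
tool_pos: [473.6, -77.2, 311.0]
tcp_rot: [3.141, 0.0, 1.474]
contact_force: [-0.0, 0.2, 1.7]
grip_width: 0.6
time: 13.62
tool_pos: [473.7, -77.1, 310.2]
tcp_rot: [3.141, -0.0, 1.474]
contact_force: [-0.7, 2.0, 4.5]
grip_width: 0.7
time: 13.87
tool_pos: [473.6, -77.0, 310.0]
tcp_rot: [3.14, 0.0, 1.474]
contact_force: [-3.2, 2.8, 12.6]
grip_width: 0.7
```

```bash
python3 -m pendant '[[[0,0,-0.0003],[0,0,0],0],[[0,0,-0.0003],[0,0,0],0],[[0,0,-0.0003],[0,0,0],0],[[0,0,-0.0003],[0,0,0],0],[[0,0,-0.0003],[0,0,0],0],[[0,0,-0.0003],[0,0,0],0],[[0,0,-0.0003],[0,0,0],0],[[0,0,-0.0003],[0,0,0],0],[[0,0,-0.0003],[0,0,0],0],[[0,0,-0.0003],[0,0,0],0]]'; python3 -m pendant '[[[0,0,0],[0,0,0],0],[[0,0,0],[0,0,0],0],[[0,0,0],[0,0,0],0],[[0,0,0],[0,0,0],0],[[0,0,0],[0,0,0],0],[[0,0,0],[0,0,0],0],[[0,0,0],[0,0,0],0],[[0,0,0],[0,0,0],0],[[0,0,0],[0,0,0],0],[[0,0,0],[0,0,0],0]]'; python3 bub.py 5
python3 - <<'E'
from h import *
im=np.mean([capture("side")["color"].astype(float) for _ in range(5)],0).astype(np.uint8); T=capture("top")["color"]
can=np.zeros((600,800,3),np.uint8)
can[:,:500]=cv2.resize(im[155:200,322:359],(500,600),interpolation=cv2.INTER_CUBIC)[:,:,::-1]
can[:300,500:]=cv2.resize(T[185:245,300:360],(300,300),interpolation=cv2.INTER_CUBIC)[:,:,::-1]
cv2.imwrite("pics/b2.png",can)
E
```

```text
time: 14.7
tool_pos: [473.6, -77.0, 310.1]
tcp_rot: [3.141, -0.0, 1.474]
contact_force: [-2.1, 2.4, 10.0]
grip_width: 0.2
time: 15.53
tool_pos: [473.6, -77.0, 310.1]
tcp_rot: [3.141, -0.0, 1.474]
contact_force: [-2.5, 3.2, 10.4]
grip_width: 0.6
top
blue [64, 66, 66, 66, 70, 80, 89, 97, 107, 117, 124, 123, 123, 117, 93, 70, 51, 43, 35, 30, 30, 31, 33, 35, 38, 40, 40, 40, 42, 55, 68, 79, 74, 68, 62, 63, 65, 66, 69, 72, 75, 77, 78, 80, 80, 80, 80, 82, 83, 85, 85, 84, 83, 83, 82, 82, 80, 78, 75, 72, 68, 63, 69, 80, 90, 95, 95, 94, 83, 70]
green [74, 76, 76, 76, 81, 92, 102, 111, 121, 132, 138, 138, 138, 136, 134, 131, 132, 136, 141, 144, 144, 145, 142, 130, 117, 108, 118, 130, 140, 139, 137, 132, 116, 99, 83, 79, 77, 75, 78, 81, 85, 87, 90, 92, 93, 93, 94, 95, 96, 97, 97, 96, 96, 95, 93, 92, 91, 90, 89, 96, 107, 118, 129, 136, 142, 133, 117, 102, 94, 93]
side
blue [44, 44, 45, 46, 48, 50, 53, 56, 60, 64, 69, 74, 79, 83, 86, 88, 90, 90, 90, 89, 87, 85, 83, 81, 79, 76, 75, 74, 74, 75, 76, 79, 83, 88, 94, 102, 108, 114, 117, 120, 123, 126, 127, 126, 123, 119, 114, 109, 104, 97, 92, 87, 83, 79, 75, 72, 71, 71, 71, 72, 74, 76, 78, 82, 86, 91, 96, 101, 106, 111]
green [49, 49, 50, 51, 54, 58, 64, 70, 77, 86, 95, 106, 117, 127, 138, 148, 155, 161, 166, 169, 171, 173, 175, 174, 171, 168, 165, 163, 160, 159, 158, 159, 160, 162, 165, 169, 173, 176, 178, 180, 181, 183, 184, 184, 183, 181, 179, 176, 174, 170, 167, 165, 163, 162, 162, 163, 164, 166, 168, 170, 172, 174, 176, 177, 177, 177, 176, 176, 174, 172]
```

View pics/b2.png

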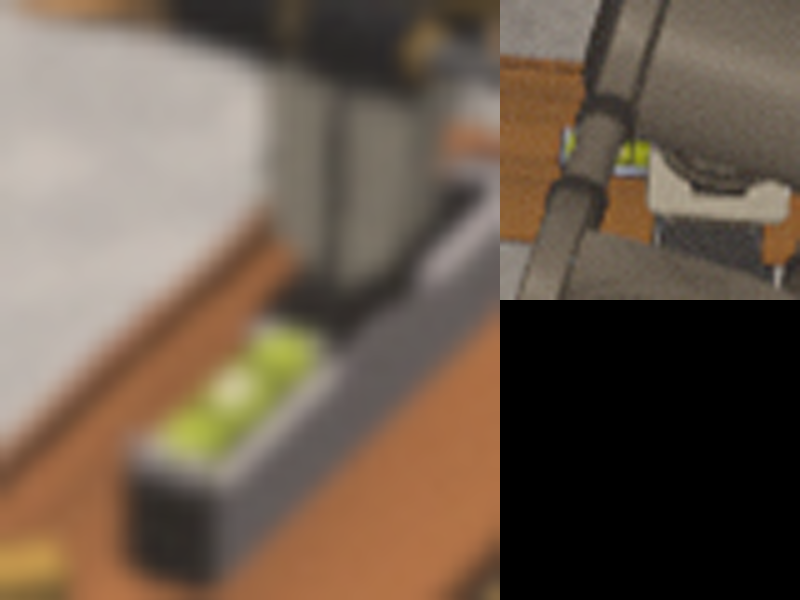

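In the side profile the lines are at s≈50 and 74 and the bubble centre is at about 61.7, so it is about −0.3 mm off centre. The top view shows the bubble's left edge about 4 mm inside the left line, which agrees. The push is 10.4 N with about 4 N sideways, so I'll relieve the sideways part and recheck.

```bash
python3 -m pendant '[[[0.0004,-0.0003,0],[0,0,0],0],[[0.0004,-0.0003,0],[0,0,0],0],[[0.0004,-0.0003,0],[0,0,0],0],[[0.0004,-0.0003,0],[0,0,0],0],[[0.0004,-0.0003,0],[0,0,0],0],[[0.0004,-0.0003,0],[0,0,0],0]]'; python3 -m pendant '[[[0,0,0],[0,0,0],0],[[0,0,0],[0,0,0],0],[[0,0,0],[0,0,0],0],[[0,0,0],[0,0,0],0],[[0,0,0],[0,0,0],0],[[0,0,0],[0,0,0],0]]'
```

```text
time: 16.83
tool_pos: [473.5, -76.9, 310.1]
tcp_rot: [3.14, 0.001, 1.474]
contact_force: [-1.9, 1.8, 10.4]
grip_width: 0.7
time: 17.33
tool_pos: [473.5, -76.9, 310.1]
tcp_rot: [3.14, 0.001, 1.474]
contact_force: [-2.3, 2.1, 9.5]
grip_width: 0.2
```

```bash
python3 -m pendant '[[[0.0006,-0.0008,0.0001],[0,0,0],0],[[0.0006,-0.0008,0.0001],[0,0,0],0],[[0.0006,-0.0008,0.0001],[0,0,0],0],[[0.0006,-0.0008,0.0001],[0,0,0],0],[[0.0006,-0.0008,0.0001],[0,0,0],0],[[0.0006,-0.0008,0.0001],[0,0,0],0]]'; python3 -m pendant '[[[0,0,0],[0,0,0],0],[[0,0,0],[0,0,0],0],[[0,0,0],[0,0,0],0],[[0,0,0],[0,0,0],0],[[0,0,0],[0,0,0],0],[[0,0,0],[0,0,0],0],[[0,0,0],[0,0,0],0],[[0,0,0],[0,0,0],0],[[0,0,0],[0,0,0],0],[[0,0,0],[0,0,0],0]]'; python3 -m pendant '[[[0,0,0],[0,0,0],0],[[0,0,0],[0,0,0],0]]'; python3 bub.py 4 | tail -3
```

```text
time: 17.83
tool_pos: [473.2, -76.6, 310.1]
tcp_rot: [3.138, 0.002, 1.474]
contact_force: [0.5, -0.7, 7.2]
grip_width: 0.7
time: 18.67
tool_pos: [473.2, -76.6, 310.1]
tcp_rot: [3.138, 0.002, 1.474]
contact_force: [0.3, -0.3, 6.8]
grip_width: 0.4
time: 18.83
tool_pos: [473.2, -76.6, 310.1]
tcp_rot: [3.138, 0.002, 1.474]
contact_force: [0.7, -0.7, 7.7]
grip_width: 0.5
side
blue [45, 45, 46, 46, 48, 50, 53, 57, 60, 65, 70, 75, 79, 83, 86, 88, 89, 90, 89, 88, 87, 85, 83, 81, 79, 76, 75, 74, 74, 74, 76, 79, 83, 88, 94, 101, 108, 113, 117, 120, 123, 125, 127, 126, 123, 119, 115, 110, 105, 98, 93, 88, 83, 78, 74, 72, 71, 71, 71, 72, 73, 75, 78, 82, 86, 91, 96, 101, 106, 111]
green [50, 50, 50, 51, 54, 58, 64, 71, 78, 87, 96, 106, 117, 127, 138, 148, 155, 161, 166, 169, 172, 174, 175, 174, 172, 169, 166, 163, 161, 159, 159, 159, 160, 162, 165, 169, 173, 175, 178, 180, 181, 183, 184, 184, 183, 181, 179, 177, 175, 171, 168, 165, 163, 162, 162, 162, 164, 165, 168, 170, 172, 174, 176, 177, 177, 177, 177, 176, 174, 171]
```

The sideways force is gone, but the push fell to about 7 N. I'll add about 0.35 mm to bring it back to 10 N.

```bash
python3 -m pendant '[[[0,0,0.0003],[0,0,0],0],[[0,0,0.0003],[0,0,0],0],[[0,0,0.0003],[0,0,0],0],[[0,0,0.0003],[0,0,0],0],[[0,0,0.0003],[0,0,0],0],[[0,0,0.0003],[0,0,0],0]]'; python3 -m pendant '[[[0,0,0],[0,0,0],0],[[0,0,0],[0,0,0],0],[[0,0,0],[0,0,0],0],[[0,0,0],[0,0,0],0],[[0,0,0],[0,0,0],0],[[0,0,0],[0,0,0],0]]'; python3 -m pendant '[[[0,0,0],[0,0,0],0],[[0,0,0],[0,0,0],0],[[0,0,0],[0,0,0],0],[[0,0,0],[0,0,0],0],[[0,0,0],[0,0,0],0],[[0,0,0],[0,0,0],0]]'
```

```text
time: 19.73
tool_pos: [473.2, -76.6, 310.1]
tcp_rot: [3.138, 0.002, 1.474]
contact_force: [-0.7, -1.4, 9.5]
grip_width: 0.4
time: 20.23
tool_pos: [473.2, -76.6, 310.1]
tcp_rot: [3.138, 0.002, 1.474]
contact_force: [0.0, -0.4, 10.4]
grip_width: 0.3
time: 20.73
tool_pos: [473.2, -76.6, 310.1]
tcp_rot: [3.138, 0.002, 1.474]
contact_force: [0.1, -0.6, 10.0]
grip_width: 0.5
```

```bash
python3 bub.py 4 | grep -A1 side; python3 -c "
from plant import close_job
print(close_job())"
```

```text
side
blue [44, 44, 45, 45, 48, 50, 54, 58, 61, 66, 70, 75, 79, 82, 85, 87, 88, 89, 89, 88, 86, 84, 83, 81, 79, 76, 75, 74, 74, 74, 76, 79, 83, 89, 95, 102, 109, 114, 118, 121, 124, 126, 128, 127, 124, 120, 115, 110, 104, 97, 92, 87, 82, 78, 75, 72, 71, 71, 71, 71, 72, 74, 76, 79, 84, 88, 93, 98, 104, 109]
the job is handed in; nothing more can be done
None
```

The spirit level is on the middle of the shelf, lying along the board with its vial toward the knob. The job was handed in at about 21 s, while I was pressing straight down on the rubber pad.

**What I did:** I placed the level, read the bubble with nothing pressing on it (about −5 mm), and turned the knob 0.8 rad clockwise. I then pressed the pad with closed fingertips. At first the push had about 4 N sideways, so I shifted the arm slightly to take that out and set the force again.

**Last checks:**
- **Push:** 10.0 N down, with less than 1 N sideways.
- **Bubble:** within about 0.5 mm of centre in the side view, where ±3 mm is allowed. The top view was partly blocked by the arm but agreed in an earlier check, before I relieved the sideways force.

**Things to know:**
- **Possible brush with the knob:** I carried the level past the knob too low, and the wrist showed a brief 16 N there. It may have touched the knob or only been the arm's own motion. The force dropped to zero after I backed off, and the knob still looked in line with the board.
- **Other objects:** I saw no change in the tray, the pen or the objects near the shelf in later pictures, but I made no dedicated final check of them.

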